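# Load an ear cup into the push-to-open test box

## Task

Load the finished ear cup, the one with the cushion fitted, into the acoustic test box. The box opens by touch: press the front of its lid until the latch clicks, then catch the lid as it springs up and let it rise slowly, never letting it fly, until it stands open by itself. Set the ear cup down gently, cushion down and lengthwise front to back, centred on the steel plate inside so that all of its cushion rests on the plate; leave the lid open and disturb nothing else on the bench.

Things in the scene. Friction and masses are not known exactly. Their poses are not given: they have to be found in the camera images.
- testbox: Grey steel acoustic test box fixed to the bench, 200 mm front to back (its x), 230 mm wide (its y); foam-lined walls 14 mm thick. Origin: centre of its underside; +x points to the hinge side, away from the robot. Rim 85 mm, top face of the closed lid 97 mm above the bench. Inside, a black latch housing 86 mm wide stands 18 mm out from the lining, mid-front.
- lid (a joint): Angle (rad) of the flat lid panel, 200 x 230 x 6 mm, 0.25 kg, no handle: 0 closed and latched, grows as the front edge swings up and away; open, it leans back on its stop at 1.8; -0.028 is its hard stop when pressed in. Unlatched, a hinge spring pushes it up (2 N at the pad, fading as it opens): freed near closed it flies up at over 3 rad/s, freed above 1.1 it goes on at under 1.9 rad/s.
- lid_press (a point): Top centre of the round black press pad, 30 mm across, at the middle of the lid's front edge: 172 mm from the hinge axis, 27 mm from the front edge; moves with the lid. The touch latch lets go for good when the pad is pressed 2 to 5 mm down, at about 7 N; pressed less it stays latched, and pulling up does not open it.
- lid_hinge (a point): Middle of the lid's hinge axis at the box's far rim, 94 mm above the bench, with the box's axes; the axis runs along y. The lid's outer face lies 3 mm off the axis (above it when closed).
- plate_center (a point): Centre of the top face of the bare steel measuring plate on the floor of the box, seen once the lid is open: 110 mm along the box's x, 84 mm along its y, a small round black microphone in its middle; the face is 24 mm above the bench and 61 mm below the rim. Axes as the box.
- cup: Finished ear cup, the one to load, loose, about 90 g: oblong orange shell on a black cushion, 94 mm long (its x), 62 mm wide (its y), 45 mm high, lying cushion down. Origin at the centre of the cushion's underside, z up. The cushion is the lowest 14 mm; above it the shell's straight rim, 60 mm wide, goes up to 32 mm, then it steps in to a dome. Grasp it across its width, as low as the fingers go.
- bare_shell: Bare ear-cup shell without cushion, not to be loaded: the same orange shell, 90 x 60 x 31 mm, lying on the bench. Origin at the centre of its underside. Leave it where it is.
- tape: Roll of clear tape lying flat, 90 mm across, 38 mm high. Origin at the centre of its underside. Leave it where it is.
- headset: Complete ear defender lying on the bench, two orange cups joined by a black band, about 190 x 210 x 65 mm. Origin on the bench between the cups; the band bows to its +x. Leave it where it is.
- screwdriver: Black-handled screwdriver lying on the bench, about 200 mm long. Origin near its middle, on the bench. Leave it where it is.
- bottle: Clear pump bottle standing on the bench, 54 mm across, 160 mm high. Origin at the centre of its underside. Leave it where it is.
Mind the look-alikes: they are no part of the job. What is shaped like the cup but purple or red is not meant.

How it is judged (in metres and radians):
On the way:
1. the touch latch is pressed free and the lid stands open (value of joint lid above 1.4 rad), for 0.2 s.
At the end, for the whole second after the job is handed in: The lid stands open (beyond 1.4 rad) and still; the cushioned ear cup rests cushion down on the steel plate, within 12 mm of its centre along and across, its length within 0.2 rad of the plate's length (either way round), flat and at rest (value of joint lid above 1.4 rad and velocity of joint lid below 0.3 rad/s and x of cup in the frame of plate_center between -0.012 and 0.012 m and y of cup in the frame of plate_center between -0.012 and 0.012 m and z of cup in the frame of plate_center between -0.004 and 0.004 m and angle between the x axis of cup and the x axis of plate_center, either way round below 0.2 rad and angle between cup's own z axis and vertical below 0.1 rad and linear speed of cup below 0.02 m/s); the robot touches nothing.
It fails at once if the lid flies up uncaught (opening faster than 2 rad/s) (velocity of joint lid above 2 rad/s).
It fails at once if the ear cup is dropped onto the plate or banged down (faster than 0.4 m/s within 30 mm of it) (horizontal distance between cup and plate_center below 0.08 m and z of cup in the frame of plate_center below 0.03 m and linear speed of cup above 0.4 m/s).
It fails at once if another thing on the bench is disturbed (moved more than 30 mm) (distance of any of bare_shell, tape, headset, screwdriver, bottle from where it was at the start of the episode above 0.03 m).
It also fails if it takes over 58 s, if anything falls off the work surface, if the arm or the gripper's body presses on something with over 40 N, if the wrist force passes 120 N, or if a joint passes its speed limit or range.

## Robot

A 6-joint arm with a two-finger parallel gripper is mounted at the origin on the work surface. World frame = base frame: x ahead of the robot, y to its left, z up, the work surface at z = 0. Lengths are in mm, angles in degrees, forces in N, time in s.
With the tool pointing down it reaches from about 300 to 850 mm from the base axis. Payload 4.2 kg.
Tool frame: the origin (TCP) lies on the centre line of the jaws, within the pads' length; the fingertips stand 14 mm ahead of it and the grasp point (between the pads) lies 5 mm behind it; z points along the fingers, y is the line along which they close (so a half turn about z gives the same grasp; the last joint's range is limited). The gripper opens to 91 mm and grips with 3 to 60 N. Pads are 32 mm wide; open, the fingers measure 118 mm over their backs; the gripper's body (76 mm by 178 mm) begins 60 mm behind the grasp point.
Start: joints at [65.604, 18.312, 89.639, -0, 72.044, -1.146], TCP at [226.987, 528.317, 227.976] pointing down, gripper open.
Joint ranges: [-177.97, 177.97], [-48.28, 115.42], [12.27, 149.76], [-77.06, 257.06], [2.81, 150.46], [-146.56, 146.56]. Speed limits (degrees/s): [147.25, 147.25, 180, 180, 180, 180].

## Interface

Orientations are given as [roll, pitch, yaw] about the fixed x, y, z axes, in that order (R = Rz(yaw) Ry(pitch) Rx(roll)).
In Python, from workcell import env gives the robot as it stands.
- The arm moves only by the tool arm_command, never from a script. Its argument "motion" is a list of rows, each an object with "offset": the shift along the tool's x, y, z in m, a list of three; "spin": the turn about the tool's z in rad. In form: [{"offset": [tx, ty, tz], "spin": spin}, ...]. A call has 1 to 5 rows; each row shifts and turns the commanded pose from where the row before left it, along the tool's axes as they then stand; what a row does not reach is not made up. A row lasts 1/8 s, in which the tool goes at most 62.5 mm and 10.7 degrees, less where a joint would pass 70% of its speed; a pose out of reach is approached as far as the arm can. A call with a gripper value outside its range is refused whole. "jaw" is the finger opening in m, from 0 to 0.0912, set as the call begins (left out, the last holds). The fingers move at their own pace and stop on an object; "newtons" is the grip in N (left out, the last holds). Time passes only in rows, so rows that do not move let the fingers close. It gives the time, the measured TCP pose, the force, the opening and the grip force at its end, in the units of the state.
- env.state(): the state, without advancing time (a new reading comes with each control period).
- env.grab_frame(name): name is "scene" or "top" or "wrist"; returns (picture, depth): 480x640x3 uint8, blue, green, red; 480x640 float32, mm along the optical axis (not along the pixel's ray), 0 where there is no reading.
- env.camera_model(name): a dict with "fx", "fy", "cx", "cy" (pixels), "eye" and "rotation" of the camera in the world; the wrist camera has in their place "hand_eye" (4x4, takes a point from camera to tool coordinates, whose origin is the TCP and whose axes are the flange's). Camera axes: x right, y down, z forward; pixel columns grow to the right and rows downward; lengths in mm; the calibration is good to about 2 mm. The wrist camera is an equidistant fisheye: a pixel r from the principal point sees the ray r / f radians off the axis. A picture is of the moment at which its call begins: read the wrist's pose just before it. camera_model takes no time and is no camera call.
- env.job_done(): hands the job in; it is judged then, once.
Trained networks look in the newest picture that a camera, given by its name, has taken for a name from the list of things; names that differ only in an ending like _2 or _b are one class to them, and where a whole thing is asked for, a point or a joint stands for the part that bears it (a point fixed in the world has none). Each returns a list of dicts, best first, with "score" (0 to 1); they miss things now and then, are a little off and sometimes report something else, mostly with a low value. They report only what shows in the picture. A call takes as long as a camera call. They do not tell look-alikes from the thing itself.
- env.boxes_of(camera, target): "bbox" ([left, top, right, bottom] in pixels, round what is visible of it).
- env.pinpoint(camera, target): "location" ([column, row] in pixels: a listed point, or the origin of a listed thing).
The state is a dict: "time_s": time; "qpos": joint angles; "qvel": joint speeds; "effort": joint torques, N m; "ee_pos": TCP position; "ee_rot": TCP orientation; "force": force on the tool from outside, world axes, zero at the start; "torque": the same for the moment, N m; "gripper_width": finger opening in mm; "gripper_force": force on a finger pad.
Only numpy, scipy, OpenCV 4.12 (cv2) and the standard library are available. Lean on these libraries where they do the work, as an engineer would, in place of code of your own. Each camera call takes 0.05 s, during which the arm holds its last target. There are 200 camera calls.

## Working session

There is one attempt and no reset: what is moved stays moved. The work goes in short steps, Python scripts to look and compute and a tool call to move; the robot and the scene stay as the last step left them, time stands still between calls to the robot, and variables do not carry over. Pictures are saved under pics/ and viewed, at most 10 in all, crops included, and the job is handed in when it is done.

Besides the shell and the picture viewer there is one more tool, called after "Emit:" as name(argument=value, ...) on one line, values as JSON. arm_command: Moves the arm, as the interface text tells. Its arguments: {"type":"object","properties":{"motion":{"type":"array"},"jaw":{"type":"number"},"newtons":{"type":"number"}},"required":["motion"]}

```bash
mkdir -p pics; cat > h.py <<'E'
import numpy as np, cv2
from workcell import env
def cam(n):
    m=env.camera_model(n); return m
def px2w(n,u,v,d=None,z=None):
    m=cam(n); r=np.array([(u-m['cx'])/m['fx'],(v-m['cy'])/m['fy'],1.]); R=np.array(m['rotation']); e=np.array(m['eye'])
    w=R@r
    s=d if d is not None else (z-e[2])/w[2]
    return e+s*w
def cloud(n,dep):
    m=cam(n); v,u=np.mgrid[0:480,0:640]; P=np.stack([(u-m['cx'])/m['fx']*dep,(v-m['cy'])/m['fy']*dep,dep],-1)
    return P@np.array(m['rotation']).T+np.array(m['eye'])
E
python3 - <<'E'
from h import *
s=env.state(); print(s)
for n in ("scene","top"):
    p,d=env.grab_frame(n); cv2.imwrite(f"pics/{n}0.png",p); np.save(n+"0.npy",d); m=cam(n); print(n,m)
    for t in ("cup","bare_shell","lid_press","lid_hinge","testbox","headset","tape","bottle","screwdriver"):
        print(t,[(np.round(x['location']).tolist(),round(x['score'],2)) for x in env.pinpoint(n,t)][:4])
    print([(np.round(x['bbox']).tolist(),round(x['score'],2)) for x in env.boxes_of(n,"cup")])
E
```

```text
{'time_s': 0.0, 'qpos': array([ 6.56049675e+01,  1.83497439e+01,  8.97067687e+01, -4.26330957e-07,
        7.20430595e+01, -1.14544586e+00]), 'qvel': array([-0.01324855, -0.0266184 , -0.06670573,  0.06386487, -0.066841  ,
        0.07116931]), 'effort': array([ 1.78648785e-03, -4.12465167e+01, -2.31969559e+01,  7.31570623e-02,
        4.59411205e-02, -1.35876530e-04]), 'ee_pos': array([226.7693394 , 527.86877586, 227.13681795]), 'ee_rot': array([-1.79900448e+02, -1.99008548e-03,  1.56750412e+02]), 'force': array([ 0.03536664,  1.03219866, -0.54419263]), 'torque': array([-0.02103288, -0.0464703 , -0.0144859 ]), 'gripper_force': 0.0, 'gripper_width': 91.01990996981345}
scene {'fx': 437.23713641219604, 'fy': 437.23713641219604, 'cx': 318.68274538262193, 'cy': 238.61440863205078, 'eye': array([ 942.18476974, -293.32132507,  986.67939752]), 'rotation': array([-148.86771639,   -0.17350418,   55.40707498])}
cup [([234.0, 240.0], 0.71), ([234.0, 292.0], 0.65), ([281.0, 266.0], 0.59), ([174.0, 246.0], 0.58)]
bare_shell [([267.0, 341.0], 0.97), ([181.0, 323.0], 0.56)]
lid_press [([380.0, 203.0
[... 422 characters left out ...]
'cy': 235.22843948230724, 'eye': array([ 273.0797045 ,   -9.59324551, 1564.01671636]), 'rotation': array([-171.27457382,    0.90696907,  -91.27263014])}
cup [([444.0, 339.0], 0.86), ([388.0, 301.0], 0.84), ([348.0, 193.0], 0.83), ([408.0, 254.0], 0.82)]
bare_shell [([406.0, 195.0], 0.98)]
lid_press [([252.0, 235.0], 0.8)]
lid_hinge [([252.0, 167.0], 0.94)]
testbox [([258.0, 213.0], 0.91)]
headset [([257.0, 211.0], 0.67), ([388.0, 134.0], 0.61)]
tape [([466.0, 254.0], 0.62)]
bottle [([390.0, 135.0], 0.97)]
screwdriver [([159.0, 242.0], 0.73)]
[([330.0, 180.0, 366.0, 208.0], 0.89), ([422.0, 326.0, 465.0, 354.0], 0.82), ([398.0, 231.0, 426.0, 273.0], 0.72), ([343.0, 230.0, 378.0, 274.0], 0.72)]
```

```bash
sed -i 's/^from workcell/from scipy.spatial.transform import Rotation as Ro\nfrom workcell/; s/m=env.camera_model(n); return m/m=dict(env.camera_model(n)); m["rotation"]=Ro.from_euler("xyz",m["rotation"],degrees=True).as_matrix(); return m/' h.py
python3 - <<'E'
from h import *
p=cv2.imread("pics/top0.png"); c=p[100:400,120:520]; cv2.imwrite("pics/topc.png",cv2.resize(c,None,fx=2,fy=2,interpolation=cv2.INTER_CUBIC))
E
```

```text
(no output)
```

View pics/topc.png

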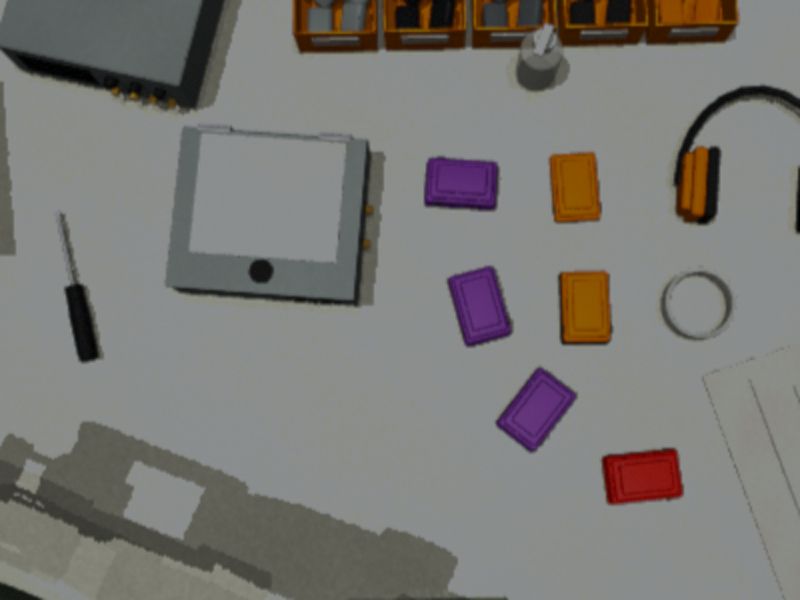

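View pics/scene0.png

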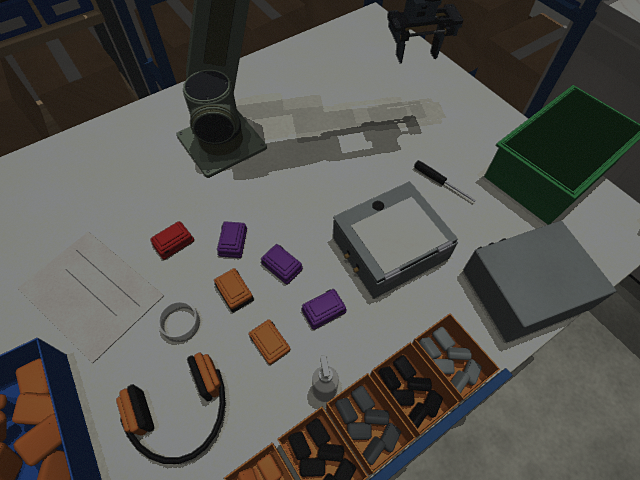

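The top crop shows the box at full pixels (205-303, 163-250) with its press pad at (250,235). There are two orange candidates: A at (412,253) and B at (407,193). Purple and red look-alikes are at (350,192), (360,253), (388,304) and (442,338). I'll check the heights of A and B (45 mm against 31 mm) and look at an enlarged crop.

```bash
cat > m1.py <<'E'
from h import *
a=cv2.imread("pics/top0.png")[175:285,375:445]; b=cv2.imread("pics/scene0.png")[255:375,205:305]
f=lambda i:cv2.resize(i,(int(i.shape[1]*560/i.shape[0]),560),interpolation=cv2.INTER_CUBIC)
cv2.imwrite("pics/cand.png",cv2.convertScaleAbs(np.hstack([f(a),f(b)])[:,:800],alpha=1.7))
for n in ("top","scene"):
    p=cv2.imread(f"pics/{n}0.png"); W=cloud(n,np.load(n+"0.npy")); hsv=cv2.cvtColor(p,cv2.COLOR_BGR2HSV)
    ok=np.load(n+"0.npy")>0
    msk=(cv2.inRange(hsv,(5,150,60),(22,255,255))>0)&ok
    k,l,st,ce=cv2.connectedComponentsWithStats(msk.astype(np.uint8))
    for i in range(1,k):
        if st[i,4]<150: continue
        q=W[l==i]
        if q[:,2].max()>90 or q[:,0].max()>1000: continue
        top=q[q[:,2]>np.percentile(q[:,2],90)-6]
        r=cv2.minAreaRect(q[q[:,2]>12][:,:2].astype(np.float32))
        print(n,ce[i].round(),st[i,4],"z90",np.percentile(q[:,2],[50,90,98]).round(1),"rect",np.round(r[0],1),np.round(r[1],1),round(r[2],1),"mean top",top.mean(0).round(1))
    # bench & lid
    print("bench z",np.median(W[:,:,2][ok&(abs(W[:,:,2])<15)]))
    c=ok&(W[:,:,2]>88)&(W[:,:,2]<105)
    k,l,st,ce=cv2.connectedComponentsWithStats(c.astype(np.uint8))
    for i in range(1,k):
        if st[i,4]<1500: continue
        q=W[l==i]; r=cv2.minAreaRect(q[:,:2].astype(np.float32)); print(n,"lid?",ce[i].round(),st[i,4],q.mean(0).round(1),np.round(r[0],1),np.round(r[1],1),round(r[2],1))
for n,pr,hi in (("top",(252,235),(252,167)),("scene",(380,203),(416,259))):
    print(n,"press",px2w(n,*pr,z=97).round(1),"hinge",px2w(n,*hi,z=94).round(1))
E
python3 m1.py
```

```text
top [435.  89.] 3480 z90 [38.2 75.  79. ] rect [ 886.6 -248. ] [160.2 347.6] 0.2 mean top [ 880.8 -243.3   74.5]
top [289.  95.] 633 z90 [34.2 77.9 81.1] rect [882.6 102.7] [105.1 153. ] 90.0 mean top [879.  100.6  76.4]
top [331.  93.] 762 z90 [17.  76.6 80.2] rect [886.8 -10.8] [161.4 107.6] 0.2 mean top [880.2 -11.7  75.5]
top [466. 191.] 429 z90 [57.8 64.2 66.8] rect [ 610.7 -346. ] [30.2 89.9] 84.5 mean top [ 609.8 -350.3   62.3]
top [407. 193.] 754 z90 [26.7 33.7 36.1] rect [ 615.6 -200.5] [89.6 58.4] 1.8 mean top [ 614.  -200.5   31.7]
top [535. 196.] 331 z90 [59.4 64.8 67. ] rect [ 596.1 -514.8] [29.8 99.4] 84.1 mean top [ 592.4 -510.1   62.3]
top [412. 253.] 828 z90 [40.8 48.  50.9] rect [ 457.9 -205.8] [59.9 88.6] 89.2 mean top [ 458.  -206.6   45.9]
bench z 1.0711057493834915
top lid? [253. 206.] 7433 [575.  185.6  98.4] [578.6 186.6] [231.7 207.6] 84.3
scene [233. 288.] 824 z90 [41.  46.6 47.8] rect [ 464.  -210.3] [59.  87.8] 89.8 mean top [ 463.4 -210.6   44.8]
scene [459. 371.] 506 z90 [ 6.3 76.  77.4] rect [886.4  97.6] [149.2 104.9] 0.5 mean top [895.5  75.9  74.8]
s
[... 635 characters left out ...]
.3] 89.9 mean top [ 863.  -233.7   75.1]
scene [329. 431.] 189 z90 [3.5 6.1 8.1] rect [0. 0.] [0. 0.] 0.0 mean top [ 851.4 -201.5    3.8]
scene [310. 443.] 211 z90 [ 3.5  6.3 33.6] rect [ 847.9 -251.9] [52.2  7.3] 3.7 mean top [ 847.3 -246.6    4.8]
scene [265. 468.] 1080 z90 [31.9 74.4 76.8] rect [ 826.  -343.7] [126.4  60.1] 55.5 mean top [ 830.  -339.1   74.8]
scene [ 54. 467.] 699 z90 [60.2 78.  84.5] rect [ 615.7 -672.9] [65.7 39. ] 1.5 mean top [ 623.6 -677.2   78.4]
bench z 0.49314607678002176
scene lid? [394. 231.] 6865 [584.8 177.7  97.5] [580.8 182.2] [232.1 208.7] 84.4
top press [503.7 189.3  97. ] hinge [674.5 189.   94. ]
scene press [502.5 199.5  97. ] hinge [673.3 169.9  94. ]
```

View pics/cand.png

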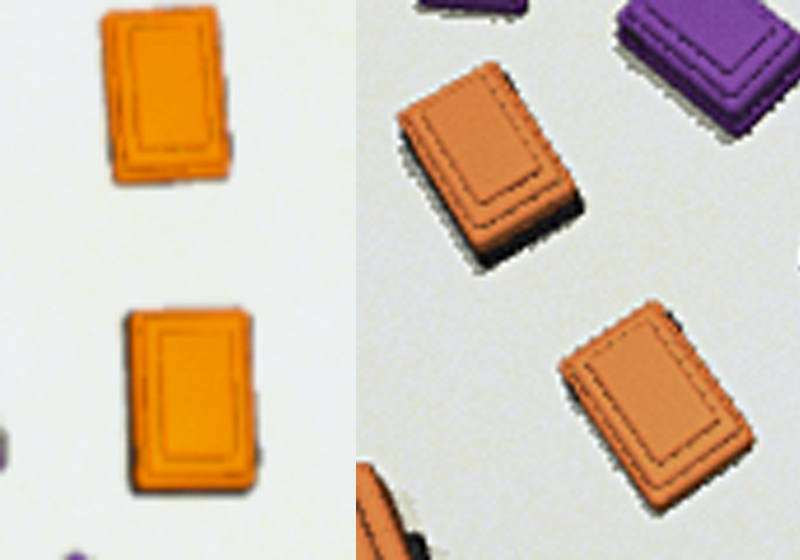

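A, at top pixel (412,253), is the cup: the scene view shows a black cushion under it and it stands about 45 mm high. B has no cushion and is about 31 mm high, so it is the bare shell. Next I'll plan the approach to the pad and refine it with the wrist camera.

```bash
cat >> h.py <<'E'
def plan(wps, start=None, step=60):
    """wps: (x,y,z,yaw_deg[,nrows]) -> rows in tool axes; prints calls of 5."""
    s=env.state(); p=np.array(s['ee_pos']); yaw=s['ee_rot'][2]
    if start is not None: p=np.array(start[:3],float); yaw=start[3]
    rows=[]
    for w in wps:
        t=np.array(w[:3],float); dy=(w[3]-yaw+180)%360-180
        n=w[4] if len(w)>4 else max(1,int(np.ceil(max(np.linalg.norm(t-p)/step,abs(dy)/9))))
        for i in range(n):
            R=(Ro.from_euler('z',yaw+dy*i/n,degrees=True)*Ro.from_euler('x',180,degrees=True)).as_matrix()
            o=R.T@((t-p)/n)/1000
            rows.append('{"offset":[%.4f,%.4f,%.4f],"spin":%.4f}'%(*o,np.radians(-dy/n)))
        p=t; yaw=w[3]
    for i in range(0,len(rows),5): print("["+",".join(rows[i:i+5])+"]")
E
python3 - <<'E'
from h import *
m=env.camera_model("wrist"); print(m)
plan([(460,205,250,174.3)])
E
```

```text
{'fx': 371.64829954431775, 'fy': 371.64829954431775, 'cx': 318.84910202929694, 'cy': 244.49909765347098, 'hand_eye': array([[ 2.28125611e-04, -9.56323627e-01, -2.92309883e-01,
         8.30257802e+01],
       [ 9.99999540e-01,  4.90437115e-04, -8.24094938e-04,
         7.48401479e-01],
       [ 9.31461076e-04, -2.92309560e-01,  9.56323300e-01,
        -1.56265021e+02],
       [ 0.00000000e+00,  0.00000000e+00,  0.00000000e+00,
         1.00000000e+00]])}
[{"offset":[-0.0488,-0.0293,-0.0031],"spin":-0.0438},{"offset":[-0.0475,-0.0314,-0.0031],"spin":-0.0438},{"offset":[-0.0461,-0.0335,-0.0031],"spin":-0.0438},{"offset":[-0.0446,-0.0354,-0.0031],"spin":-0.0438},{"offset":[-0.0430,-0.0374,-0.0031],"spin":-0.0438}]
[{"offset":[-0.0413,-0.0392,-0.0031],"spin":-0.0438},{"offset":[-0.0395,-0.0410,-0.0031],"spin":-0.0438}]
```

Emit:
arm_command(motion=[{"offset":[-0.049,-0.029,-0.003],"spin":-0.044},{"offset":[-0.0475,-0.0315,-0.003],"spin":-0.044},{"offset":[-0.046,-0.0335,-0.003],"spin":-0.044},{"offset":[-0.0445,-0.0355,-0.003],"spin":-0.044},{"offset":[-0.043,-0.0375,-0.003],"spin":-0.044}], jaw=0)

```text
time_s: 1.72
ee_pos: [394.6, 295.8, 243.3]
ee_rot: [180.0, 0.0, 169.5]
force: [0.8, 0.4, -0.4]
gripper_width: 44.0
gripper_force: 0.0
```

Emit:
arm_command(motion=[{"offset":[-0.041,-0.039,-0.003],"spin":-0.044},{"offset":[-0.0395,-0.041,-0.003],"spin":-0.044},{"offset":[0,0,0],"spin":0},{"offset":[0,0,0],"spin":0},{"offset":[0,0,0],"spin":0}])

```text
time_s: 2.35
ee_pos: [459.3, 206.2, 248.9]
ee_rot: [180.0, -0.0, 174.5]
force: [-0.3, 0.9, -0.6]
gripper_width: 0.7
gripper_force: 0.0
```

```bash
cat >> h.py <<'E'
def wpx(u,v,z,s):
    m=env.camera_model("wrist"); x=np.array([u-m['cx'],v-m['cy']])/m['fx']; th=np.linalg.norm(x)
    r=np.array([*(x/max(th,1e-9)*np.sin(th)),np.cos(th)]); H=m['hand_eye']
    R=Ro.from_euler('xyz',s['ee_rot'],degrees=True).as_matrix()
    e=R@H[:3,3]+np.array(s['ee_pos']); w=R@(H[:3,:3]@r); return e+w*(z-e[2])/w[2]
E
python3 - <<'E'
from h import *
s=env.state(); p,d=env.grab_frame("wrist"); cv2.imwrite("pics/w1.png",p)
print(s['time_s'],s['ee_pos'],s['ee_rot'],s['force'],s['gripper_width'])
for t,z in(("lid_press",97),("lid_hinge",94)):
    print(t,[(x['location'],round(x['score'],2),wpx(*x['location'],z,s).round(1)) for x in env.pinpoint("wrist",t)])
# pad centroids
for n,z,(u,v) in (("top",97,(252,235)),("scene",97,(380,203))):
    i=cv2.imread(f"pics/{n}0.png"); g=i.max(2)[v-14:v+14,u-14:u+14]; m=g<45; k,l,st,ce=cv2.connectedComponentsWithStats(m.astype(np.uint8))
    for j in range(1,k):
        if st[j,4]>30: print(n,st[j],px2w(n,ce[j][0]+u-14,ce[j][1]+v-14,z=z).round(1))
E
```

```text
2.35 [459.2958833  206.24931444 248.87609571] [ 1.79987175e+02 -2.37615552e-02  1.74486695e+02] [-0.34943857  0.94681584 -0.62576687] 0.6757843941812663
lid_press [([306.6, 281.9], 0.79, array([504.4, 191.3,  97. ]))]
lid_hinge []
top [  7   9  11  11 100] [503.5 194.1  97. ]
top [ 0 25 28  3 41] [473.5 194.5  97. ]
scene [ 6 12 12 10 91] [505.2 190.4  97. ]
```

View pics/w1.png

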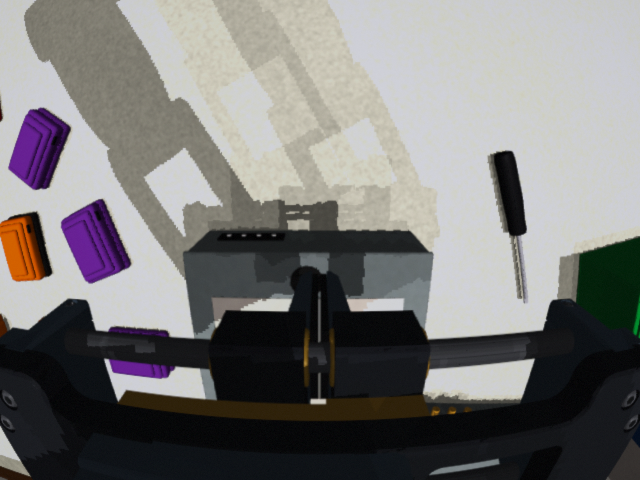

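The wrist view shows the closed lid (top edge corners at about (186,252) and (433,252)) with the pad at (305,281), partly behind the closed fingers. All three cameras put the pad near (504.5,192).

```bash
python3 - <<'E'
from h import *
s=env.state()
a=wpx(186,252,97,s);b=wpx(433,252,97,s); d=a-b; print(a,b,np.linalg.norm(d),np.degrees(np.arctan2(d[1],d[0]))-90,(a+b)/2)
plan([(510.5,191.4,124,174.3)])
plan([(510.5,191.4,111,174.3)],start=(510.5,191.4,124,174.3))
E
```

```text
[466.28961584  84.24367149  97.        ] [487.5524164  307.29825312  97.        ] 224.06573382422675 -185.44529771011162 [476.92101612 195.7709623   97.        ]
[{"offset":[-0.0174,-0.0033,0.0417],"spin":0.0012},{"offset":[-0.0174,-0.0033,0.0417],"spin":0.0012},{"offset":[-0.0174,-0.0032,0.0417],"spin":0.0012}]
[{"offset":[0.0000,-0.0000,0.0130],"spin":-0.0000}]
```

Emit:
arm_command(motion=[{"offset":[-0.0175,-0.003,0.042],"spin":0},{"offset":[-0.0175,-0.003,0.042],"spin":0},{"offset":[-0.0175,-0.003,0.042],"spin":0},{"offset":[0,0,0.009],"spin":0},{"offset":[0,0,0],"spin":0}])

```text
time_s: 3.12
ee_pos: [511.0, 191.7, 114.3]
ee_rot: [180.0, -0.0, 174.4]
force: [-0.3, -0.9, -0.3]
gripper_width: 0.3
gripper_force: 0.0
```

Emit:
arm_command(motion=[{"offset":[0,0,0.001],"spin":0},{"offset":[0,0,0.001],"spin":0},{"offset":[0,0,0.001],"spin":0},{"offset":[0,0,0],"spin":0}])

```text
time_s: 3.62
ee_pos: [511.4, 191.3, 111.3]
ee_rot: [180.0, 0.0, 174.4]
force: [-0.3, 0.5, 1.5]
gripper_width: 0.6
gripper_force: 0.7
```

Emit:
arm_command(motion=[{"offset":[0,0,0.001],"spin":0},{"offset":[0,0,0],"spin":0}])

```text
time_s: 3.88
ee_pos: [511.5, 191.3, 110.7]
ee_rot: [180.0, 0.0, 174.4]
force: [-2.0, -0.1, 6.3]
gripper_width: 0.7
gripper_force: 2.8
```

Emit:
arm_command(motion=[{"offset":[0,0,0.001],"spin":0},{"offset":[0,0,0],"spin":0}])

```text
time_s: 4.12
ee_pos: [511.4, 191.3, 109.9]
ee_rot: [180.0, 0.0, 174.4]
force: [-1.5, -0.5, 6.5]
gripper_width: 0.5
gripper_force: 3.3
```

Emit:
arm_command(motion=[{"offset":[0,0,0.001],"spin":0},{"offset":[0,0,0],"spin":0}])

```text
time_s: 4.38
ee_pos: [511.4, 191.3, 108.3]
ee_rot: [180.0, 0.0, 174.4]
force: [-1.6, 0.4, 1.4]
gripper_width: 0.6
gripper_force: 1.2
```

The force dropped from 6.5 N to 1.4 N at about 3 mm of travel, so the latch has let go. Next I'll let the lid rise along its arc against the fingertip.

```bash
python3 - <<'E'
from h import *
th=np.concatenate([[0,.02,.05,.09,.14,.19],np.arange(.25,1.41,.06)]); r=np.linspace(181,170,len(th))
P=np.stack([-r*np.cos(th)+3*np.sin(th)+16, r*np.sin(th)+3*np.cos(th)],1); D=np.diff(P,axis=0)/1000
print(len(D))
for i,d in enumerate(D): print(round(th[i+1],2),"x %.4f z %.4f"%(-d[0],-d[1]), "TCP z",round(P[i+1,1]+108,0))
E
```

```text
25
0.02 x -0.0005 z -0.0036 TCP z 115.0
0.05 x -0.0007 z -0.0054 TCP z 120.0
0.09 x -0.0011 z -0.0071 TCP z 127.0
0.14 x -0.0016 z -0.0088 TCP z 136.0
0.19 x -0.0021 z -0.0087 TCP z 145.0
0.25 x -0.0029 z -0.0103 TCP z 155.0
0.31 x -0.0035 z -0.0101 TCP z 165.0
0.37 x -0.0041 z -0.0098 TCP z 175.0
0.43 x -0.0047 z -0.0096 TCP z 185.0
0.49 x -0.0053 z -0.0092 TCP z 194.0
0.55 x -0.0058 z -0.0089 TCP z 203.0
0.61 x -0.0063 z -0.0085 TCP z 211.0
0.67 x -0.0068 z -0.0081 TCP z 219.0
0.73 x -0.0072 z -0.0076 TCP z 227.0
0.79 x -0.0077 z -0.0072 TCP z 234.0
0.85 x -0.0081 z -0.0067 TCP z 241.0
0.91 x -0.0084 z -0.0062 TCP z 247.0
0.97 x -0.0088 z -0.0056 TCP z 252.0
1.03 x -0.0091 z -0.0051 TCP z 258.0
1.09 x -0.0093 z -0.0045 TCP z 262.0
1.15 x -0.0096 z -0.0039 TCP z 266.0
1.21 x -0.0098 z -0.0033 TCP z 269.0
1.27 x -0.0099 z -0.0027 TCP z 272.0
1.33 x -0.0100 z -0.0021 TCP z 274.0
1.39 x -0.0101 z -0.0015 TCP z 276.0
```

Emit:
arm_command(motion=[{"offset":[-0.0005,0,-0.0035],"spin":0},{"offset":[-0.0007,0,-0.0055],"spin":0},{"offset":[-0.001,0,-0.007],"spin":0},{"offset":[-0.0016,0,-0.009],"spin":0},{"offset":[-0.002,0,-0.0085],"spin":0}])

```text
time_s: 5.0
ee_pos: [517.5, 190.5, 142.3]
ee_rot: [180.0, 0.0, 174.4]
force: [-1.0, 0.3, 0.8]
gripper_width: 0.4
gripper_force: 0.7
```

```bash
cat > lid.py <<'E'
from h import *
def lid(n="scene"):
    p,d=env.grab_frame(n); W=cloud(n,d); a=np.radians(-5.5); h=np.array([676,175.5,94])
    X=(W-h)@np.array([[np.cos(a),np.sin(a),0],[-np.sin(a),np.cos(a),0],[0,0,1]]).T
    out=[]
    for y0 in (-85,85):   # strips away from gripper
        m=(d>0)&(abs(X[...,1]-y0)<20)&(np.hypot(X[...,0],X[...,2])<195)&(np.hypot(X[...,0],X[...,2])>60)&(X[...,2]>-8)&(X[...,0]<90)
        q=X[m]; out.append((m.sum(),np.round(np.median(np.arctan2(q[:,2],-q[:,0])),3)))
    return out,p
if __name__=="__main__":
    print(lid()[0],env.state()['force'])
E
python3 lid.py
```

```text
[(np.int64(981), np.float64(0.205)), (np.int64(768), np.float64(0.208))] [-0.55438415 -1.03200104  2.4435186 ]
```

The depth image puts the lid at about 0.18 rad, following the finger. I'll continue along the arc.

Emit:
arm_command(motion=[{"offset":[-0.003,0,-0.0105],"spin":0},{"offset":[-0.0035,0,-0.01],"spin":0},{"offset":[-0.004,0,-0.01],"spin":0},{"offset":[-0.0047,0,-0.0096],"spin":0},{"offset":[-0.0053,0,-0.0092],"spin":0}])

```text
time_s: 5.68
ee_pos: [538.0, 188.6, 191.4]
ee_rot: [180.0, 0.0, 174.4]
force: [-0.2, 0.2, 1.2]
gripper_width: 0.3
gripper_force: 0.5
```

Emit:
arm_command(motion=[{"offset":[-0.0058,0,-0.009],"spin":0},{"offset":[-0.0063,0,-0.0085],"spin":0},{"offset":[-0.0068,0,-0.008],"spin":0},{"offset":[-0.0072,0,-0.0076],"spin":0},{"offset":[-0.0077,0,-0.0072],"spin":0}])

```text
time_s: 6.3
ee_pos: [571.8, 185.2, 231.5]
ee_rot: [180.0, 0.0, 174.4]
force: [0.1, 0.3, 0.9]
gripper_width: 0.6
gripper_force: 0.3
```

```bash
python3 lid.py
```

```text
[(np.int64(1081), np.float64(0.802)), (np.int64(705), np.float64(0.808))] [2.38235003 0.30399503 2.04651899]
```

Lid at about 0.78 rad, still in contact and on track. Continuing.

Emit:
arm_command(motion=[{"offset":[-0.008,0,-0.0067],"spin":0},{"offset":[-0.0084,0,-0.0062],"spin":0},{"offset":[-0.0088,0,-0.0056],"spin":0},{"offset":[-0.009,0,-0.005],"spin":0},{"offset":[-0.0093,0,-0.0045],"spin":0}])

```text
time_s: 6.98
ee_pos: [615.2, 181.0, 259.4]
ee_rot: [180.0, 0.0, 174.4]
force: [0.9, -0.5, -0.1]
gripper_width: 0.4
gripper_force: 0.2
```

Emit:
arm_command(motion=[{"offset":[-0.0096,0,-0.004],"spin":0},{"offset":[-0.0098,0,-0.0033],"spin":0},{"offset":[-0.0099,0,-0.0027],"spin":0},{"offset":[-0.01,0,-0.002],"spin":0},{"offset":[-0.01,0,-0.0015],"spin":0}])

```text
time_s: 7.6
ee_pos: [664.2, 176.2, 272.5]
ee_rot: [180.0, -0.0, 174.4]
force: [0.4, 0.5, 0.6]
gripper_width: 0.4
gripper_force: 0.2
```

```bash
python3 - <<'E'
from lid import *
o,p=lid(); print(o,env.state()['force']); cv2.imwrite("pics/s2.png",p[100:340,220:540])
E
```

```text
[(np.int64(768), np.float64(1.405)), (np.int64(320), np.float64(1.417))] [ 2.20006164 -0.93667117  1.28300384]
```

View pics/s2.png

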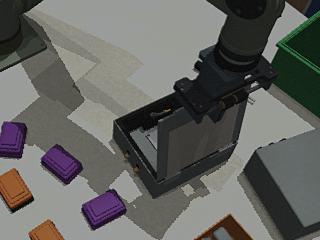

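The scene crop shows the lid near upright at about 1.39 rad with the gripper behind it. I'll slide the finger up off the edge and let it lean onto its stop.

Emit:
arm_command(motion=[{"offset":[0,0,-0.01],"spin":0},{"offset":[0,0,-0.01],"spin":0},{"offset":[0,0,-0.01],"spin":0},{"offset":[0,0,-0.015],"spin":0},{"offset":[0,0,-0.025],"spin":0}])

```text
time_s: 8.28
ee_pos: [663.0, 176.2, 343.2]
ee_rot: [-180.0, -0.1, 174.4]
force: [-0.2, 0.3, 0.1]
gripper_width: 0.5
gripper_force: 0.0
```

Emit:
arm_command(motion=[{"offset":[0,0,0],"spin":0},{"offset":[0,0,0],"spin":0},{"offset":[0,0,0],"spin":0},{"offset":[0,0,0],"spin":0}])

```text
time_s: 8.78
ee_pos: [663.3, 176.2, 341.6]
ee_rot: [-180.0, -0.1, 174.4]
force: [-0.1, 0.1, -0.0]
gripper_width: 0.4
gripper_force: 0.0
```

```bash
python3 lid.py; python3 - <<'E'
from h import *
s=env.state(); print(s['ee_pos'],s['ee_rot'])
# cup yaw 0 -> tool yaw 180 ; look from z 300
plan([(520,150,345,174.3),(420,-206,300,180)])
E
```

```text
[(np.int64(284), np.float64(1.815)), (np.int64(296), np.float64(-0.01))] [-0.13708292 -0.86494065  0.13125199]
[663.40822473 176.23466723 341.87020931] [-1.79983275e+02 -6.72555174e-02  1.74397144e+02]
[{"offset":[0.0467,-0.0134,-0.0010],"spin":0.0006},{"offset":[0.0467,-0.0134,-0.0010],"spin":0.0006},{"offset":[0.0467,-0.0134,-0.0010],"spin":0.0006},{"offset":[0.0092,-0.0520,0.0064],"spin":-0.0142},{"offset":[0.0099,-0.0519,0.0064],"spin":-0.0142}]
[{"offset":[0.0106,-0.0517,0.0064],"spin":-0.0142},{"offset":[0.0114,-0.0516,0.0064],"spin":-0.0142},{"offset":[0.0121,-0.0514,0.0064],"spin":-0.0142},{"offset":[0.0128,-0.0512,0.0064],"spin":-0.0142},{"offset":[0.0136,-0.0511,0.0064],"spin":-0.0142}]
```

The lid stands open at about 1.8 rad. I'll back off over the front of the box and look at the plate with the jaws open.

Emit:
arm_command(motion=[{"offset":[0.054,0,0],"spin":0},{"offset":[0.054,0,0],"spin":0},{"offset":[0.054,0,0],"spin":0},{"offset":[0,0,0],"spin":0},{"offset":[0,0,0],"spin":0}], jaw=0.09)

```text
time_s: 9.45
ee_pos: [502.8, 192.2, 342.9]
ee_rot: [180.0, 0.1, 174.4]
force: [-0.1, -0.9, 0.0]
gripper_width: 47.3
gripper_force: 0.0
```

```bash
python3 - <<'E'
from h import *
s=env.state(); p,d=env.grab_frame("wrist"); cv2.imwrite("pics/w2.png",p); print(s['ee_pos'],s['ee_rot'],s['gripper_width'])
print([(x['location'],round(x['score'],2),wpx(*x['location'],24,s).round(1)) for x in env.pinpoint("wrist","plate_center")])
for n in("top","scene"):
    p,d=env.grab_frame(n); cv2.imwrite(f"pics/{n}3.png",p); np.save(n+"3.npy",d)
    print(n,[(x['location'],round(x['score'],2),px2w(n,*x['location'],z=24).round(1)) for x in env.pinpoint(n,"plate_center")])
E
```

```text
[502.83986665 192.15203135 342.90000496] [1.79974611e+02 8.12131401e-02 1.74408062e+02] 47.303523594712374
[([67.6, 201.5], 0.65, array([ 459.5, -189.7,   24. ])), ([319.7, 254.9], 0.57, array([580.1, 186.2,  24. ]))]
top []
scene [([392.0, 239.6], 0.88, array([574.3, 192.8,  24. ]))]
```

View pics/w2.png

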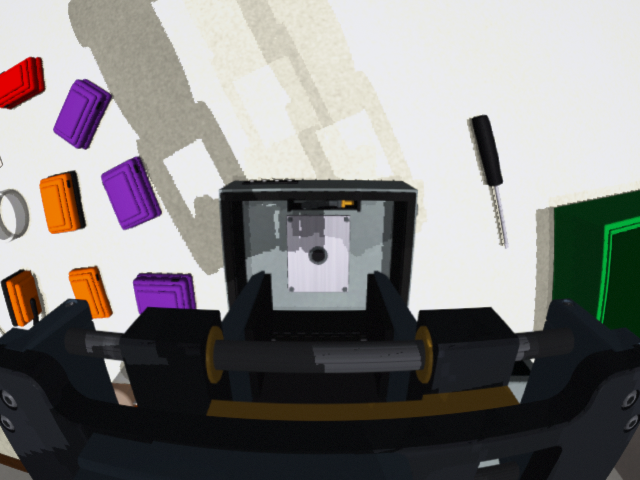

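The wrist view shows the plate at (287-350, 215-291) with the microphone at (318,255), between the jaws. I'll pin that down, then go to the cup.

```bash
python3 - <<'E'
from h import *
s=env.state(); p=cv2.imread("pics/w2.png"); g=p.max(2)[243:268,305:332]; m=(g<90).astype(np.uint8)
k,l,st,ce=cv2.connectedComponentsWithStats(m); j=1+st[1:,4].argmax(); c=ce[j]+[305,243]; print(st[j],c,wpx(*c,24,s).round(1))
C=np.array([wpx(*q,24,s) for q in((287,216),(350,216),(350,291),(287,291))]); print(C.round(1),C.mean(0)); 
plan([(415,-206,290,180)],step=58)
E
```

```text
[  5   3  15  17 202] [317.34653465 253.84158416] [577.6 182.8  24. ]
[[521.9 148.4  24. ]
 [529.9 230.5  24. ]
 [636.7 222.8  24. ]
 [628.1 135.1  24. ]] [579.12675813 184.23072087  24.        ]
[{"offset":[0.0061,-0.0506,0.0065],"spin":-0.0123},{"offset":[0.0067,-0.0505,0.0065],"spin":-0.0123},{"offset":[0.0073,-0.0504,0.0065],"spin":-0.0123},{"offset":[0.0079,-0.0503,0.0065],"spin":-0.0123},{"offset":[0.0086,-0.0502,0.0065],"spin":-0.0123}]
[{"offset":[0.0092,-0.0501,0.0065],"spin":-0.0123},{"offset":[0.0098,-0.0500,0.0065],"spin":-0.0123},{"offset":[0.0104,-0.0499,0.0065],"spin":-0.0123}]
```

Emit:
arm_command(motion=[{"offset":[0.006,-0.0505,0.0065],"spin":-0.012},{"offset":[0.0067,-0.0505,0.0065],"spin":-0.012},{"offset":[0.0073,-0.0505,0.0065],"spin":-0.012},{"offset":[0.008,-0.0505,0.0065],"spin":-0.012},{"offset":[0.0086,-0.05,0.0065],"spin":-0.012}])

```text
time_s: 10.38
ee_pos: [447.2, -58.3, 309.8]
ee_rot: [-180.0, 0.0, 177.9]
force: [0.8, -0.1, 0.5]
gripper_width: 90.1
gripper_force: 0.0
```

Emit:
arm_command(motion=[{"offset":[0.009,-0.05,0.0065],"spin":-0.0125},{"offset":[0.01,-0.05,0.0065],"spin":-0.0125},{"offset":[0.0105,-0.05,0.0065],"spin":-0.0125},{"offset":[0,0,0],"spin":0},{"offset":[0,0,0],"spin":0}])

```text
time_s: 11.0
ee_pos: [414.2, -205.7, 290.4]
ee_rot: [179.9, -0.0, 179.9]
force: [0.8, 0.4, 0.3]
gripper_width: 89.9
gripper_force: 0.0
```

```bash
python3 - <<'E'
from h import *
s=env.state(); p,d=env.grab_frame("wrist"); cv2.imwrite("pics/w3.png",p); print(s['ee_pos'],s['ee_rot'],s['gripper_width'])
hsv=cv2.cvtColor(p,cv2.COLOR_BGR2HSV); m=cv2.inRange(hsv,(5,150,60),(22,255,255)); k,l,st,ce=cv2.connectedComponentsWithStats(m)
for j in range(1,k):
    if st[j,4]>400:
        r=cv2.minAreaRect(np.argwhere(l==j)[:,::-1].astype(np.float32)); print(st[j],ce[j].round(),np.round(r[0]),np.round(r[1]),r[2],wpx(*r[0],32,s).round(1))
print([(x['location'],round(x['score'],2),wpx(*x['location'],0,s).round(1)) for x in env.pinpoint("wrist","cup")])
E
```

```text
[ 414.19735503 -205.70501779  290.43132384] [ 1.79948436e+02 -2.53405153e-03  1.79929919e+02] 89.88764623651963
[ 290  207   51   73 3574] [315. 243.] [315. 243.] [72. 50.] 90.0 [ 456.2 -209.7   32. ]
[  0 290  16  47 469] [  5. 314.] [  8. 313.] [46. 15.] 90.0 [ 579.4 -735.1   32. ]
[297 320  45  23 983] [319. 331.] [319. 331.] [22. 44.] 90.0 [ 573.9 -205.1   32. ]
[([370.5, 137.4], 0.98, array([ 334.3, -143.5,    0. ])), ([319.1, 236.7], 0.85, array([ 457.6, -204.9,    0. ])), ([259.3, 65.3], 0.73, array([ 245.5, -275.6,    0. ])), ([416.9, 242.5], 0.6, array([465.3, -79.2,   0. ]))]
```

View pics/w3.png

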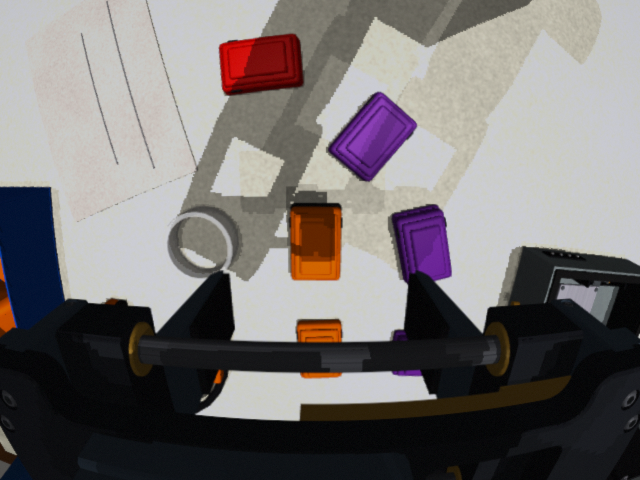

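The wrist view shows the cup at (290-341, 204-280) between the jaws, with its length along the world x axis. The tape, at (202,243), is clear of the fingers.

```bash
python3 - <<'E'
from h import *
s=env.state()
print([wpx(u,v,32,s).round(1) for u,v in((316,207),(316,280),(290,243),(341,243))])
plan([(459.5,-208.7,100,180)])
E
```

```text
[array([ 413.9, -207.8,   32. ]), array([ 503.3, -207.9,   32. ]), array([ 456.7, -238.2,   32. ]), array([ 456.6, -178.6,   32. ])]
[{"offset":[-0.0113,-0.0009,0.0477],"spin":0.0002},{"offset":[-0.0113,-0.0009,0.0477],"spin":0.0002},{"offset":[-0.0113,-0.0009,0.0477],"spin":0.0002},{"offset":[-0.0113,-0.0009,0.0477],"spin":0.0002}]
```

Emit:
arm_command(motion=[{"offset":[-0.0112,-0.0007,0.048],"spin":0},{"offset":[-0.0112,-0.0007,0.048],"spin":0},{"offset":[-0.0112,-0.0007,0.048],"spin":0},{"offset":[-0.0112,-0.0007,0.046],"spin":0},{"offset":[0,0,0.02],"spin":0}], jaw=0.084, newtons=20)

```text
time_s: 11.72
ee_pos: [458.9, -206.7, 78.2]
ee_rot: [179.9, -0.2, -179.9]
force: [-0.1, -0.1, -0.0]
gripper_width: 83.8
gripper_force: 0.0
```

Emit:
arm_command(motion=[{"offset":[0,0,0.02],"spin":0},{"offset":[0,0,0.02],"spin":0},{"offset":[0,0,0.015],"spin":0},{"offset":[0,0,0.006],"spin":0},{"offset":[0,0,0],"spin":0}])

```text
time_s: 12.35
ee_pos: [459.0, -208.3, 19.5]
ee_rot: [180.0, -0.0, -180.0]
force: [0.3, 0.1, 1.0]
gripper_width: 84.0
gripper_force: 0.0
```

Emit:
arm_command(motion=[{"offset":[0,0,0],"spin":0},{"offset":[0,0,0],"spin":0},{"offset":[0,0,0],"spin":0},{"offset":[0,0,0],"spin":0}], jaw=0.03, newtons=20)

```text
time_s: 12.85
ee_pos: [459.1, -208.8, 20.0]
ee_rot: [-180.0, 0.1, 180.0]
force: [-1.1, 0.4, 4.3]
gripper_width: 62.2
gripper_force: 20.0
```

Emit:
arm_command(motion=[{"offset":[0,0,0],"spin":0},{"offset":[0,0,-0.005],"spin":0},{"offset":[0,0,-0.025],"spin":0},{"offset":[0,0,-0.05],"spin":0},{"offset":[0,0,-0.05],"spin":0}])

```text
time_s: 13.48
ee_pos: [458.1, -208.2, 150.4]
ee_rot: [179.9, -0.1, 180.0]
force: [1.1, 0.3, -2.4]
gripper_width: 62.1
gripper_force: 20.0
```

```bash
python3 - <<'E'
from h import *
s=env.state(); print({k:s[k] for k in('ee_pos','ee_rot','gripper_width','gripper_force','force')})
p=s['ee_pos']
plan([(470,-190,230,180),(578.5,184.5,230,174.4)],step=52)
E
```

```text
{'ee_pos': array([ 458.1382098 , -208.19978727,  150.35876342]), 'ee_rot': array([ 1.79937700e+02, -9.65306878e-02,  1.79983722e+02]), 'gripper_width': 62.08950543381561, 'gripper_force': 19.99837875366211, 'force': array([ 1.06824794,  0.28667133, -2.36903162])}
[{"offset":[-0.0059,0.0091,-0.0398],"spin":-0.0001},{"offset":[-0.0059,0.0091,-0.0398],"spin":-0.0001},{"offset":[-0.0136,0.0468,0.0000],"spin":0.0122},{"offset":[-0.0130,0.0470,0.0000],"spin":0.0122},{"offset":[-0.0124,0.0471,0.0000],"spin":0.0122}]
[{"offset":[-0.0118,0.0473,0.0000],"spin":0.0122},{"offset":[-0.0113,0.0474,0.0000],"spin":0.0122},{"offset":[-0.0107,0.0476,0.0000],"spin":0.0122},{"offset":[-0.0101,0.0477,0.0000],"spin":0.0122},{"offset":[-0.0095,0.0478,0.0000],"spin":0.0122}]
```

Emit:
arm_command(motion=[{"offset":[-0.006,0.009,-0.04],"spin":0},{"offset":[-0.006,0.009,-0.04],"spin":0},{"offset":[-0.0136,0.047,0],"spin":0.0122},{"offset":[-0.013,0.047,0],"spin":0.0122},{"offset":[-0.0124,0.047,0],"spin":0.0122}])

```text
time_s: 14.1
ee_pos: [511.3, -48.6, 229.3]
ee_rot: [180.0, -0.0, 177.8]
force: [0.2, -0.2, -1.3]
gripper_width: 61.5
gripper_force: 20.0
```

Emit:
arm_command(motion=[{"offset":[-0.0118,0.0473,0],"spin":0.0122},{"offset":[-0.0113,0.0474,0],"spin":0.0122},{"offset":[-0.0107,0.0476,0],"spin":0.0122},{"offset":[-0.01,0.0477,0],"spin":0.0122},{"offset":[-0.0095,0.0478,0],"spin":0.0122}])

```text
time_s: 14.72
ee_pos: [579.1, 185.5, 229.0]
ee_rot: [-180.0, -0.1, 174.4]
force: [0.4, -0.1, -0.5]
gripper_width: 61.8
gripper_force: 20.0
```

Emit:
arm_command(motion=[{"offset":[0,0,0],"spin":0},{"offset":[0,0,0],"spin":0},{"offset":[0,0,0],"spin":0}])

```text
time_s: 15.1
ee_pos: [578.9, 182.8, 229.5]
ee_rot: [-180.0, -0.0, 174.3]
force: [1.1, -0.1, -0.3]
gripper_width: 61.8
gripper_force: 20.0
```

```bash
python3 - <<'E'
from h import *
s=env.state(); p,d=env.grab_frame("wrist"); cv2.imwrite("pics/w4.png",p); print({k:s[k] for k in('ee_pos','ee_rot','gripper_width','gripper_force')})
hsv=cv2.cvtColor(p,cv2.COLOR_BGR2HSV); m=cv2.inRange(hsv,(5,150,60),(22,255,255)); k,l,st,ce=cv2.connectedComponentsWithStats(m)
for j in range(1,k):
    if st[j,4]>400: print(st[j])
plan([(578.5,184.5,110,174.5)])
E
```

```text
{'ee_pos': array([578.92081646, 182.8435572 , 229.48233755]), 'ee_rot': array([-1.79973253e+02, -3.49147015e-02,  1.74321524e+02]), 'gripper_width': 61.78836664767227, 'gripper_force': 19.998210668563843}
[  249   225   141   118 15568]
[  15  242   51   65 2147]
[ 238  372  303   48 8521]
[{"offset":[0.0003,0.0008,0.0598],"spin":-0.0016},{"offset":[0.0003,0.0008,0.0598],"spin":-0.0016}]
```

View pics/w4.png

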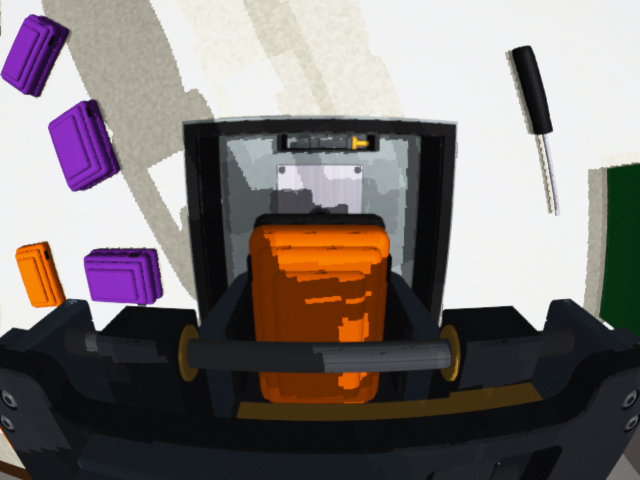

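The wrist view shows the cup held over the plate, with the plate's front edge at row ~165 (columns 277-362) and the cushion's front at row ~216.

```bash
python3 - <<'E'
from h import *
s=env.state()
a,b=wpx(277,165,24,s),wpx(362,165,24,s); mid=(a+b)/2; y=np.radians(-5.5); u=np.array([np.cos(y),np.sin(y),0])
print("plate front",a.round(1),b.round(1),np.linalg.norm(a-b),"centre",(mid+55*u).round(1))
for v in (214,220): 
  c,d=wpx(255,v,224,s),wpx(388,v,224,s); m=(c+d)/2; print("cushion",c.round(1),d.round(1),np.linalg.norm(c-d),"cup centre",(m+47*u).round(1))
E
```

```text
plate front [522.  147.9  24. ] [530.2 230.3  24. ] 82.77474033918568 centre [580.9 183.8  24. ]
cushion [528.8 159.5 224. ] [534.7 219.1 224. ] 59.86931076227967 cup centre [578.5 184.8 224. ]
cushion [531.5 159.1 224. ] [537.4 219.  224. ] 60.1143506162646 cup centre [581.3 184.5 224. ]
```

Emit:
arm_command(motion=[{"offset":[0,0.0005,0.035],"spin":-0.001},{"offset":[0,0.0005,0.04],"spin":-0.001},{"offset":[0,0,0.035],"spin":0},{"offset":[0,0,0.025],"spin":0},{"offset":[0,0,0.015],"spin":0}])

```text
time_s: 15.78
ee_pos: [578.9, 184.0, 78.5]
ee_rot: [-180.0, -0.1, 174.4]
force: [0.6, -0.0, -0.7]
gripper_width: 61.8
gripper_force: 20.0
```

Emit:
arm_command(motion=[{"offset":[0,0,0.012],"spin":0},{"offset":[0,0,0.01],"spin":0},{"offset":[0,0,0.006],"spin":0},{"offset":[0,0,0],"spin":0}])

```text
time_s: 16.27
ee_pos: [579.4, 185.1, 51.4]
ee_rot: [180.0, -0.0, 174.5]
force: [0.3, 0.5, -1.2]
gripper_width: 62.0
gripper_force: 20.0
```

Expected contact is at a TCP height of about 44.

Emit:
arm_command(motion=[{"offset":[0,0,0.003],"spin":0},{"offset":[0,0,0.002],"spin":0},{"offset":[0,0,0.001],"spin":0},{"offset":[0,0,0],"spin":0}])

```text
time_s: 16.77
ee_pos: [579.4, 185.0, 45.6]
ee_rot: [180.0, 0.0, 174.5]
force: [-0.3, 0.1, -1.4]
gripper_width: 61.8
gripper_force: 20.0
```

Emit:
arm_command(motion=[{"offset":[0,0,0.001],"spin":0},{"offset":[0,0,0.001],"spin":0},{"offset":[0,0,0],"spin":0}])

```text
time_s: 17.15
ee_pos: [579.5, 185.0, 44.1]
ee_rot: [180.0, 0.0, 174.5]
force: [-1.8, -0.2, 4.4]
gripper_width: 61.6
gripper_force: 20.0
```

That is contact: 4.4 N at a TCP height of 44.1. I'll release and lift out.

Emit:
arm_command(motion=[{"offset":[0,0,0],"spin":0},{"offset":[0,0,0],"spin":0},{"offset":[0,0,0],"spin":0},{"offset":[0,0,0],"spin":0}], jaw=0.084)

```text
time_s: 17.65
ee_pos: [579.4, 185.0, 43.4]
ee_rot: [180.0, -0.0, 174.5]
force: [-0.5, 0.4, -0.2]
gripper_width: 84.1
gripper_force: 0.0
```

Emit:
arm_command(motion=[{"offset":[0,0,-0.02],"spin":0},{"offset":[0,0,-0.05],"spin":0},{"offset":[0,0,-0.06],"spin":0},{"offset":[0,0,-0.06],"spin":0},{"offset":[0,0,-0.06],"spin":0}])

```text
time_s: 18.27
ee_pos: [579.1, 184.9, 295.6]
ee_rot: [180.0, 0.0, 174.5]
force: [0.4, 0.6, -0.3]
gripper_width: 84.1
gripper_force: 0.0
```

Emit:
arm_command(motion=[{"offset":[0.05,0,-0.02],"spin":0},{"offset":[0.05,0,0],"spin":0},{"offset":[0,0,0],"spin":0},{"offset":[0,0,0],"spin":0},{"offset":[0,0,0],"spin":0}])

```text
time_s: 18.9
ee_pos: [480.8, 194.5, 313.2]
ee_rot: [-180.0, -0.0, 174.5]
force: [-0.1, -0.0, 0.7]
gripper_width: 83.6
gripper_force: 0.0
```

```bash
python3 - <<'E'
from lid import *
s=env.state(); p,d=env.grab_frame("wrist"); cv2.imwrite("pics/w5.png",p[100:340,160:480].repeat(2,0).repeat(2,1)); print(s['time_s'],s['ee_pos'],s['ee_rot'],s['force'],s['gripper_width'])
hsv=cv2.cvtColor(p,cv2.COLOR_BGR2HSV); m=cv2.inRange(hsv,(5,150,60),(22,255,255)); m[:, :200]=0; k,l,st,ce=cv2.connectedComponentsWithStats(m)
for j in range(1,k):
    if st[j,4]>400: r=cv2.minAreaRect(np.argwhere(l==j)[:,::-1].astype(np.float32)); print(st[j],np.round(r[0]),np.round(r[1]),r[2],wpx(*r[0],24+32,s).round(1))
print(lid()[0])
E
```

```text
18.9 [480.82767462 194.52512266 313.16107458] [-1.79989909e+02 -8.21049205e-03  1.74476172e+02] [-0.12857692 -0.04860202  0.70572   ] 83.61664267518576
[ 294  251   50   69 3310] [318. 285.] [49. 68.] 0.0 [574.9 185.3  56. ]
[(np.int64(278), np.float64(1.815)), (np.int64(298), np.float64(-0.016))]
```

View pics/w5.png

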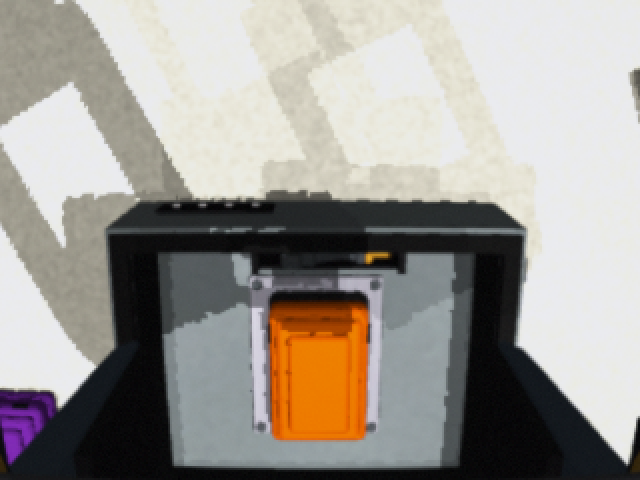

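```bash
python3 - <<'E'
from h import *
s=env.state(); y=np.radians(-5.5); R=np.array([[np.cos(y),np.sin(y)],[-np.sin(y),np.cos(y)]])
f=lambda u,v,z:(R@wpx(u,v,z,s)[:2]).round(1)
print("plate front/back",f(318,238,24),f(317,317,24),"left/right",f(287,300,24),f(350.5,300,24))
print("rim front/back",f(318,251,56),f(319,320,56),"l/r",f(294.5,300,56),f(344,300,56),"cushion front",f(318,246.5,24),f(318,246.5,38))
E
```

```text
plate front/back [504.4 238.8] [615.2 237.4] left/right [589.8 197.6] [589.8 281.8]
rim front/back [511.1 238.9] [602.4 240.1] l/r [574.5 210. ] [574.5 270.8] cushion front [515.5 238.8] [511.2 238.9]
```

The plate measures 110.8 × 84.2 mm and the rim 91.3 × 60.8 mm, close to the given sizes. The cup is offset about -3 mm along and +0.7 mm across, so all of the cushion is on the plate, and the lid is still open at 1.8 rad.

```bash
python3 -c "
from workcell import env
print(env.job_done())"
```

```text
the job is handed in; nothing more can be done
None
```

The job is handed in: by my last measurements the lid stands open at about 1.8 rad and the ear cup sits cushion down on the plate, about 3 mm off centre along and 1 mm across; the hand-in returned no verdict.

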